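Shut the centrifuge lid and start the spin

ROBOT

A 6-joint arm with a two-finger parallel gripper is mounted at the origin on a cart in front of the work surface, level with it; the furniture and walls round the work are solid. World frame = base frame: x ahead of the robot, y to its left, z up, the work surface at z = 0. Lengths are in m, angles in rad, forces in N, time in s.
With the tool pointing down it reaches from about 0.25 to 0.725 m from the base axis. Payload 4 kg.
Tool frame: the origin (TCP) lies midway between the tips of the shut fingers; the grasp point (between the pads) lies 19 mm behind it; z points along the fingers, y is the line along which they close (so a half turn about z gives the same grasp; the last joint's range is limited). The gripper opens to 85 mm and grips with 20 to 120 N. Pads are 22 mm wide; open, the fingers measure 114 mm over their backs; the gripper's body (76 mm by 85 mm) begins 54 mm behind the grasp point. The pads swing forward as they close: fully open they stand 13 mm farther back than shut.
Start: joints at [-1.217, 0.241, 0.005, 1.335, 0, 1.571], TCP at [0.173, -0.469, 0.231] pointing down, gripper open.
Joint ranges: [-2.72, 2.72], [-1.05, 1.87], [-1.09, 1.28], [-1.99, 2.15], [-1.42, 1.44], [-3.14, 3.14]. Speed limits (rad/s): [2.79, 2.79, 3.14, 3.14, 3.14, 3.14].

INTERFACE

Orientations are given as a unit quaternion [x, y, z, w].
In Python, from workcell import bot, camera, job_done gives the robot as it stands.
- The arm moves only by the tool carry_out, never from a script. Its argument "plan" is a list of rows, each an object of numbers: "dx", "dy", "dz": the shift along the tool's x, y, z in mm; "twist": the turn about the tool's z in degrees; "fingers": the closure, from -1 (fully open) to 1 (shut). In form: [{"dx": .., "dy": .., "dz": .., "twist": .., "fingers": ..}, ...]. A call has exactly 5 rows; each row is the pose to reach, as a shift and turn from the pose commanded when the call began, along the tool's axes at that moment; what a row does not reach only later rows make up. A row lasts 1/12 s, in which the tool goes at most 41.7 mm and 7.16 degrees, less where a joint would pass 70% of its speed; a pose out of reach is approached as far as the arm can. A call with a gripper value outside its range is refused whole. The fingers move at their own pace and stop on an object; the grip force is fixed at half the most. Time passes only in rows, so rows that repeat a pose let the fingers close, or fill a call up. It gives the time, the measured TCP pose, the force, the opening and the grip force at its end, in the units of the state.
- bot.get_obs(): the state, without advancing time (a new reading comes with each control period).
- camera(name): name is "scene" or "top"; returns a dict with "image" (400x640x3 uint8, red, green, blue), "intrinsics" (3x3 intrinsics, pixels), "eye" and "attitude" of the camera in the world. Camera axes: x right, y down, z forward; pixel columns grow to the right and rows downward; lengths in m; the calibration is good to about 2 mm. A picture is of the moment at which its call begins. There is no depth.
- job_done(): hands the job in; it is judged then, once.
The state is a dict: "clock": time; "joint_pos": joint angles; "joint_vel": joint speeds; "tau": joint torques, N m; "eef_pos": TCP position; "tool_rot": TCP orientation; "ft_force": force on the tool from outside, world axes, zero at the start; "ft_torque": the same for the moment, N m; "grip_width": finger opening in m; "grasp_force": force on a finger pad.
Only numpy, scipy, OpenCV 4.12 (cv2) and the standard library are available. Lean on these libraries where they do the work, as an engineer would, in place of code of your own. Each camera call takes 0.05 s, during which the arm holds its last target. There are 200 camera calls.

TASK

The small bench centrifuge has been loaded; get it spinning with fingertip pushes only: grip and lift nothing. Swing its raised lid over without slamming it and press the front edge down until the catch snaps and holds it shut, then press the round start key all the way in and let it come back. Leave the two small keys alone, and do not shove the centrifuge or the things standing round it.

Things in the scene. Friction and masses are not known exactly. Their poses are not given: they have to be found in the camera images.
- centrifuge: White bench centrifuge, 250 deep x 190 wide mm, 4 kg, loose on rubber feet. Origin on the bench under its middle; x to its back, y left, z up. Back part (x -70 to 105 mm) 100 mm high under the grey lid; in front a console sloping 15 degrees down to the front, 86 mm high at x -70, 66 mm at x -145. Black thumb slide at the console's upper middle (x -93 to -83, 95 mm high) works the catch: leave it.
- lid (a joint): Lid angle, rad: 0 flat shut, positive raised (about 1 at the start, leaning over the bowl). Stiff hinge (0.2 N m): it stays where left. Slab 160 mm long from hinge to front edge, 178 wide; outer face 20 mm off the hinge axis; a lip 60 mm wide stands out 14 mm in front. The last 8 mm are sprung: about 6 N near the front snaps it in. Latched it rests near 0.01; unlatched it lifts to about 0.07.
- lid_hinge (a point): Middle of the lid's hinge axis, at the back of the centrifuge: 88 mm behind its middle, 104 mm above the bench. The axis runs along the centrifuge's y.
- lid_front (a point): Point on the lid's outer face in the middle of its width, 6 mm short of the front edge (152 mm from the hinge). Moves with the lid; 124 mm above the bench when shut. The catch is under the lid 13 mm nearer the hinge.
- start_key (a joint): Travel of the round start key, m: 0 = out, 0.004 = fully pressed in (about 3.5 N). It springs back.
- start_key_top (a point): Middle of the top of the start key: round, 19 mm across, standing 8 mm proud of the console, at its right side 112 mm in front of and 52 mm right of the centrifuge's middle. It moves straight into the console, 15 degrees off vertical.
- small_key_near (a joint): Travel of the small 10 x 14 mm key nearer the robot on the left side of the console, m: 0 = out, 0.002 = pressed. To be left alone.
- small_key_far (a joint): Travel of the other small key, 20 mm behind it, m: 0 = out, 0.002 = pressed. To be left alone.
- timer: Kitchen-type bench timer, 38 x 62 x 58 mm high, loose, left of the centrifuge. Origin at the centre of its underside.
- sample_jar: Round sample jar with red cap, 62 mm across, 120 mm high, loose, to the right of the centrifuge. Origin at the centre of its underside.
- beaker: Small beaker, 50 mm across, 56 mm high, loose, to the right of the centrifuge farther back. Origin at the centre of its underside.

How it is judged:
On the way, in this order (a step that is already met when the one before it is completed fails the run):
1. the lid is down and held by its catch (value of joint lid below 0.02 rad and contact force between the fingers and centrifuge below 0.2 N), for 0.2 s.
2. the start key is pressed in (value of joint start_key above 0.003 m), for 0.05 s.
At the end, for the whole second after the job is handed in: The lid is shut and held by its catch (lid angle under 0.02 rad with nothing touching it), the start key has come back out (under 1 mm in), and the centrifuge stands level within 20 mm of where it was (value of joint lid below 0.02 rad and value of joint start_key below 0.001 m and distance of centrifuge from where it was at the start of the episode below 0.02 m and angle between centrifuge's own z axis and vertical below 0.03 rad and linear speed of centrifuge below 0.02 m/s).
It fails at once if the lid is slammed (turning shut faster than 2.5 rad/s) (velocity of joint lid below -2.5 rad/s).
It fails at once if the start key is pressed while the lid is open (value of joint start_key above 0.002 m and value of joint lid above 0.03 rad).
It fails at once if a small key is pressed (value of joint any of small_key_near, small_key_far above 0.001 m).
It fails at once if the centrifuge is shoved more than 30 mm, tipped or lifted (distance of centrifuge from where it was at the start of the episode above 0.03 m or height (world z) of centrifuge above 0.006 m or angle between centrifuge's own z axis and vertical above 0.08 rad).
It fails at once if the timer, the jar or the beaker is moved more than 20 mm or lifted (distance of any of timer, sample_jar, beaker from where it was at the start of the episode above 0.02 m).
It also fails if it takes over 48 s, if anything falls off the work surface, if the arm or the gripper's body presses on something with over 40 N, if the wrist force passes 120 N, or if a joint passes its speed limit or range.

## Working session

There is one attempt and no reset: what is moved stays moved. The work goes in short steps, Python scripts to look and compute and a tool call to move; the robot and the scene stay as the last step left them, time stands still between calls to the robot, and variables do not carry over. Pictures are saved under pics/ and viewed, at most 10 in all, crops included, and the job is handed in when it is done.

Besides the shell and the picture viewer there is one more tool, called after ">>>" as name(argument=value, ...), one argument or row to a line, values as JSON. carry_out: Moves the arm, as the interface text tells. Its arguments: {"type":"object","properties":{"plan":{"type":"array","items":{"type":"object","properties":{"dx":{"type":"number"},"dy":{"type":"number"},"dz":{"type":"number"},"twist":{"type":"number"},"fingers":{"type":"number"}}}}},"required":["plan"]}

```bash
mkdir -p pics; ls; python3 - <<'E'
from workcell import bot,camera
import cv2,json
print(bot.get_obs())
for n in ("top","scene"):
    c=camera(n); cv2.imwrite(f"pics/{n}0.png",c["image"][:,:,::-1]); print(n,c["intrinsics"],c["eye"],c["attitude"])
E
```

```text
pics
{'clock': 0.0, 'joint_pos': array([-1.21700259e+00,  2.41403568e-01,  3.71957293e-03,  1.33517591e+00,
        2.72137495e-05,  1.57078405e+00]), 'joint_vel': array([ 0.00026863, -0.0003737 , -0.00091009, -0.00115553, -0.0022458 ,
        0.00156914]), 'tau': array([ 1.05229479e-03, -3.72318041e+01,  2.52407509e+01,  1.69137883e-02,
        2.87969206e-04, -1.91603490e-06]), 'eef_pos': array([ 0.17302079, -0.46844352,  0.23041586]), 'tool_rot': array([ 9.84392906e-01,  1.75981654e-01, -1.68169395e-04, -1.01808494e-03]), 'ft_force': array([-0.11921948, -0.05383934,  0.13160173]), 'ft_torque': array([ 0.01963041,  0.00785349, -0.00117862]), 'grasp_force': 0.0, 'grip_width': 0.08544728752680017}
top [[372.92213873   0.         314.49200374]
 [  0.         372.92213873 201.81687257]
 [  0.           0.           1.        ]] [ 0.42978594 -0.06861275  1.00232521] [-0.69541371  0.71578426 -0.03862166  0.05060671]
scene [[488.43137575   0.         320.85372671]
 [  0.         488.43137575 200.37691134]
 [  0.           0.           1.        ]] [-0.00880656  0.62118546  1.05313702] [-0.30089489  0.88142821 -0.3429622   0.12216181]
```

View pics/top0.png

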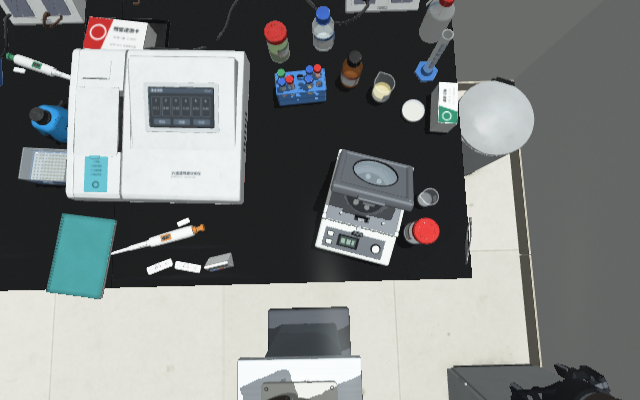

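View pics/scene0.png

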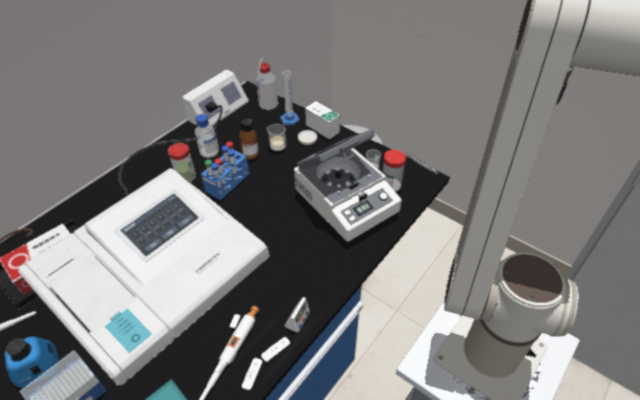

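The top view shows the centrifuge at about (365,205), with its front edge from (317,248) to (390,264) and its lid raised. The jar is at (425,231), the beaker at (428,197) and the timer at (219,262). I'll enlarge the centrifuge.

```bash
python3 - <<'E'
import cv2
a=cv2.imread("pics/top0.png")[140:275,305:450]; b=cv2.imread("pics/scene0.png")[120:245,285:415]
cv2.imwrite("pics/topc.png",cv2.resize(a,None,fx=4,fy=4,interpolation=cv2.INTER_CUBIC))
cv2.imwrite("pics/scenec.png",cv2.resize(b,None,fx=4,fy=4,interpolation=cv2.INTER_CUBIC))
E
```

```text
(no output)
```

View pics/topc.png

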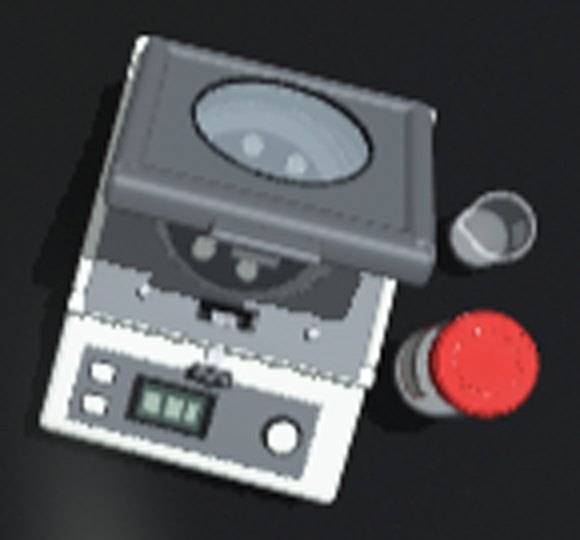

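View pics/scenec.png

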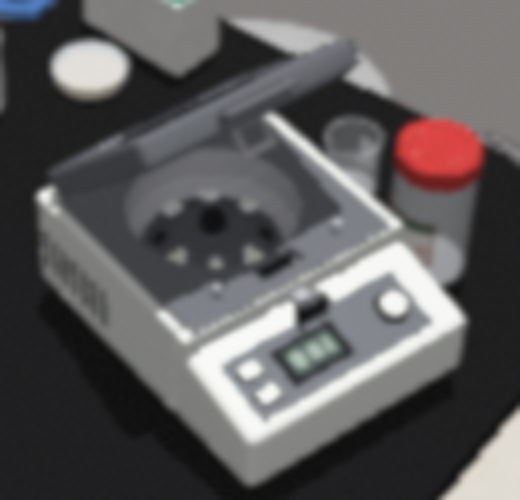

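The top crop shows the front corners at (42,428) and (333,500), the start key at (282,437) and the step edge from (72,312) to (372,384). In the scene crop the key is at (393,303) and the front corners at (250,435) and (465,320). I'll fit the pose from these.

```bash
cat > h.py <<'E'
import numpy as np
from scipy.spatial.transform import Rotation as R
K={'top':np.array([[372.922,0,314.492],[0,372.922,201.817],[0,0,1]]),'scene':np.array([[488.431,0,320.854],[0,488.431,200.377],[0,0,1]])}
E={'top':[0.42978594,-0.06861275,1.00232521],'scene':[-0.00880656,0.62118546,1.05313702]}
A={'top':[-0.69541371,0.71578426,-0.03862166,0.05060671],'scene':[-0.30089489,0.88142821,-0.3429622,0.12216181]}
def proj(n,P):
    c=R.from_quat(A[n]).inv().apply(np.atleast_2d(P)-E[n])@K[n].T
    return c[:,:2]/c[:,2:]
def back(n,uv,z):
    d=R.from_quat(A[n]).apply(np.linalg.inv(K[n])@[*uv,1]); e=np.array(E[n]); return e+d*(z-e[2])/d[2]
def lidpt(s,h,y,t): return [.088-s*np.cos(t)+h*np.sin(t),y,.104+s*np.sin(t)+h*np.cos(t)]
E
python3 - <<'E'
from h import *
from scipy.optimize import least_squares
f=lambda n,u:np.array(u)/4+({'top':(305,140),'scene':(285,120)}[n])
key=(-.110,-.052,.0825)
obs=[('top',(42,428),(-.145,.095,.066)),('top',(333,500),(-.145,-.095,.066)),('top',(282,437),key),
('top',(72,312),(-.07,.095,.1)),('top',(372,384),(-.07,-.095,.1)),
('scene',(250,435),(-.145,.095,.066)),('scene',(465,320),(-.145,-.095,.066)),('scene',(393,303),key),('scene',(190,345),(-.07,.095,.1)),('scene',(402,237),(-.07,-.095,.1)),('scene',(40,195),(.105,.095,.1)),('top',(140,38),(.105,.095,.1))]
lid=[('top',(108,192),.089),('top',(434,265),-.089)]
def W(p,P): c,s=np.cos(p[2]),np.sin(p[2]); return [p[0]+c*P[0]-s*P[1],p[1]+s*P[0]+c*P[1],P[2]]
def res(p):
    r=[proj(n,W(p,P))[0]-f(n,u) for n,u,P in obs]+[proj(n,W(p,lidpt(.156,.016,y,p[3])))[0]-f(n,u) for n,u,y in lid]
    return np.ravel(r)
s=least_squares(res,[.43,-.2,0,1],loss='soft_l1'); p=s.x
print(p,np.round(res(p).reshape(-1,2),1))
print('key',W(p,key),'front shut',W(p,(-.064,0,.124)),'hinge',W(p,(.088,0,.104)))
print('lid now',W(p,lidpt(.152,.02,0,p[3])))
for n,u,z in(('timer',(219,262),.03),('jar',(305+486/4,140+363/4),.12),('beaker',(305+503/4,140+222/4),.056)):print(n,back('top',u,z))
E
```

```text
[ 0.54705085 -0.18191662 -0.28238995  0.77343527] [[-1.4  0.5]
 [ 0.4  2. ]
 [ 0.4 -0.5]
 [-1.4 -0.7]
 [ 0.3  1. ]
 [ 0.9  2.3]
 [ 1.6 -0.8]
 [-0.1 -1.4]
 [-1.3 -1.3]
 [ 0.4 -4.3]
 [-0.8 -0.7]
 [-0.7 -0.4]
 [-0.8 -1.3]
 [ 0.4  1.4]]
key [np.float64(0.42691781454455086), np.float64(-0.20120532099848618), 0.0825] front shut [np.float64(0.48558574665502785), np.float64(-0.16408290537287715), 0.124] hinge [np.float64(0.6315653637548762), np.float64(-0.20643796872286715), 0.104]
lid now [np.float64(0.5405333034170263), np.float64(-0.1800255917137364), np.float64(0.2244970967757049)]
timer [0.40393766 0.19761766 0.03      ]
jar [ 0.465626   -0.31631182  0.12      ]
beaker [ 0.55746877 -0.35089689  0.056     ]
```

```bash
python3 - <<'E'
from h import *
p=[0.547,-.182,-.2824]
def W(P): c,s=np.cos(p[2]),np.sin(p[2]); return [p[0]+c*P[0]-s*P[1],p[1]+s*P[0]+c*P[1],P[2]]
for t in (.7,.8,.9,1.0,1.1):
  print(t,[np.round((proj(n,W(lidpt(s,h,y,t)))[0]-o)*4) for n,o in(('top',(305,140)),('scene',(285,120))) for y in(.089,-.089) for s,h in((.158,.02),(.158,0))], np.round(W(lidpt(.152,.02,0,t)),3))
E
```

```text
0.7 [array([101., 201.]), array([ 95., 229.]), array([431., 285.]), array([419., 311.]), array([146., 159.]), array([159., 188.]), array([363.,  50.]), array([374.,  78.])] [ 0.532 -0.178  0.217]
0.8 [array([108., 176.]), array([100., 206.]), array([441., 260.]), array([428., 290.]), array([135., 136.]), array([148., 165.]), array([353.,  29.]), array([365.,  57.])] [ 0.544 -0.181  0.227]
0.9 [array([114., 149.]), array([106., 182.]), array([451., 234.]), array([438., 266.]), array([122., 114.]), array([137., 142.]), array([341.,   8.]), array([355.,  35.])] [ 0.556 -0.185  0.235]
1.0 [array([121., 120.]), array([113., 155.]), array([461., 205.]), array([448., 240.]), array([109.,  93.]), array([125., 120.]), array([328., -11.]), array([343.,  14.])] [ 0.569 -0.188  0.243]
1.1 [array([129.,  90.]), array([120., 127.]), array([470., 176.]), array([458., 212.]), array([96., 73.]), array([112.,  99.]), array([314., -30.]), array([331.,  -5.])] [ 0.582 -0.192  0.249]
```

>>> carry_out(
  plan=[
    {"dx": 0,"dy": 0,"dz": -20,"twist": 7,"fingers": 1},
    {"dx": 0,"dy": 0,"dz": -40,"twist": 14,"fingers": 1},
    {"dx": 0,"dy": 0,"dz": -70,"twist": 21,"fingers": 1},
    {"dx": 0,"dy": 0,"dz": -70,"twist": 28,"fingers": 1},
    {"dx": 0,"dy": 0,"dz": -70,"twist": 35,"fingers": 1},
  ],
)

```text
clock: 0.52
eef_pos: [0.1735, -0.4699, 0.3031]
tool_rot: [0.991, -0.131, 0.001, 0.002]
ft_force: [0.7, 0.3, -0.4]
grip_width: 0.0255
grasp_force: 0.0
```

```bash
cat > g.py <<'E'
from h import *
from workcell import bot
o=bot.get_obs(); Rt=R.from_quat(o['tool_rot']); p=[0.547,-.182,-.2824]
def W(P,p=p): c,s=np.cos(p[2]),np.sin(p[2]); return np.array([p[0]+c*P[0]-s*P[1],p[1]+s*P[0]+c*P[1],P[2]])
def go(name,P): print(name,np.round(Rt.inv().apply(W(P)-o['eef_pos'])*1000,1))
print(round(o['clock'],2),o['eef_pos'].round(4),'yaw',np.degrees(np.arctan2(*Rt.as_matrix()[[1,0],0])).round(1),'F',o['ft_force'].round(2),'w',round(o['grip_width'],4),'j',o['joint_pos'].round(2))
E
python3 -c "
from g import *
go('above',(.003,0,.27));go('key',(-.110,-.052,.0825))"
```

```text
0.52 [ 0.1735 -0.4699  0.3031] yaw -15.1 F [ 0.71  0.29 -0.4 ] w 0.0255 j [-1.22  0.22  0.16  1.51 -0.    2.19]
above [ 288.6 -375.2   32.6]
key [ 174.3 -325.9  220. ]
```

>>> carry_out(
  plan=[
    {"dx": 22,"dy": -29,"dz": 0,"twist": -7,"fingers": 1},
    {"dx": 44,"dy": -58,"dz": 0,"twist": -14,"fingers": 1},
    {"dx": 66,"dy": -87,"dz": 0,"twist": -21,"fingers": 1},
    {"dx": 88,"dy": -116,"dz": 0,"twist": -28,"fingers": 1},
    {"dx": 110,"dy": -145,"dz": 0,"twist": -35,"fingers": 1},
  ],
)

```text
clock: 0.93
eef_pos: [0.3172, -0.3554, 0.3009]
tool_rot: [0.984, 0.179, -0.0, -0.0]
ft_force: [0.1, -0.4, -0.7]
grip_width: -0.0001
grasp_force: 0.0
```

```bash
python3 -c "
from g import *
go('above',(.003,0,.27))"
```

```text
0.93 [ 0.3172 -0.3554  0.3009] yaw 20.6 F [ 0.06 -0.41 -0.66] w -0.0001 j [-0.84  0.17  0.1   1.5   0.    1.94]
above [278.5 -79.8  30.9]
```

>>> carry_out(
  plan=[
    {"dx": 38,"dy": -11,"dz": 0,"twist": -7,"fingers": 1},
    {"dx": 76,"dy": -22,"dz": 0,"twist": -14,"fingers": 1},
    {"dx": 114,"dy": -33,"dz": 0,"twist": -21,"fingers": 1},
    {"dx": 152,"dy": -44,"dz": 0,"twist": -28,"fingers": 1},
    {"dx": 190,"dy": -55,"dz": 0,"twist": -35,"fingers": 1},
  ],
)

```text
clock: 1.35
eef_pos: [0.4768, -0.2377, 0.3009]
tool_rot: [0.884, 0.467, -0.0, -0.0]
ft_force: [1.0, -2.2, 1.0]
grip_width: -0.0003
grasp_force: 0.0
```

```bash
python3 -c "
from g import *
go('above',(.003,0,.27))"
```

```text
1.35 [ 0.4768 -0.2377  0.3009] yaw 55.6 F [ 1.04 -2.17  0.99] w -0.0003 j [-0.46  0.29  0.25  1.53 -0.    1.71]
above [86.6 29.4 30.9]
```

>>> carry_out(
  plan=[
    {"dx": 29,"dy": 10,"dz": 0,"twist": -7,"fingers": 1},
    {"dx": 58,"dy": 20,"dz": 0,"twist": -14,"fingers": 1},
    {"dx": 87,"dy": 29,"dz": 0,"twist": -18,"fingers": 1},
    {"dx": 87,"dy": 29,"dz": 10,"twist": -18,"fingers": 1},
    {"dx": 87,"dy": 29,"dz": 30,"twist": -18,"fingers": 1},
  ],
)

```text
clock: 1.77
eef_pos: [0.5516, -0.1831, 0.2722]
tool_rot: [0.801, 0.598, 0.001, 0.002]
ft_force: [0.1, 0.7, 0.8]
grip_width: 0.0
grasp_force: 0.0
```

```bash
python3 - <<'E'
from g import *
go('p',(.003,0,.25))
from workcell import camera
import cv2
a=camera("top")["image"][130:280,295:455,::-1];b=camera("scene")["image"][60:245,260:430,::-1]
r=lambda i:cv2.resize(i,(400,int(400*i.shape[0]/i.shape[1])),interpolation=cv2.INTER_CUBIC)
a,b=r(a),r(b);h=max(len(a),len(b))
cv2.imwrite("pics/p1.png",np.hstack([cv2.copyMakeBorder(x,0,h-len(x),0,0,0) for x in(a,b)]))
E
```

```text
1.77 [ 0.5516 -0.1831  0.2722] yaw 73.5 F [0.12 0.75 0.79] w 0.0 j [-0.32  0.39  0.32  1.5   0.    1.54]
p [-0.3 -1.8 22.2]
```

View pics/p1.png

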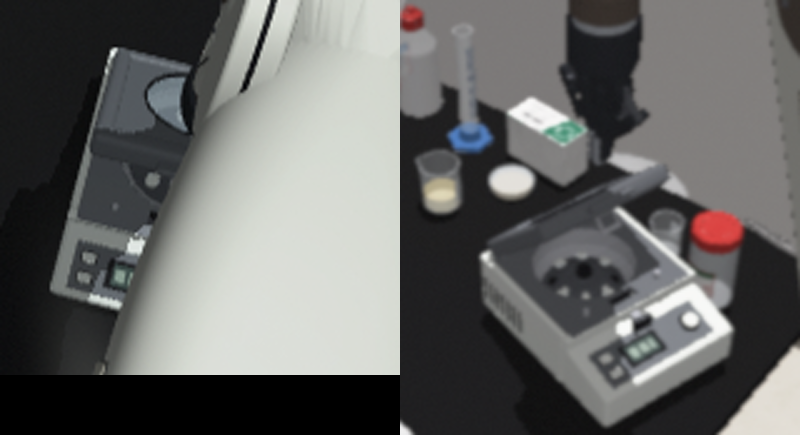

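In the right half of the view (scene camera) the shut fingertips are at about (600,160), above the lid's outer face. The lid front edge runs from (490,245) to (665,175). I'll start lowering.

>>> carry_out(
  plan=[
    {"dx": 0,"dy": 0,"dz": 7,"twist": 0,"fingers": 1},
    {"dx": 0,"dy": 0,"dz": 14,"twist": 0,"fingers": 1},
    {"dx": 0,"dy": 0,"dz": 21,"twist": 0,"fingers": 1},
    {"dx": 0,"dy": -1,"dz": 28,"twist": 0,"fingers": 1},
    {"dx": 0,"dy": -2,"dz": 35,"twist": 0,"fingers": 1},
  ],
)

```text
clock: 2.28
eef_pos: [0.547, -0.1841, 0.236]
tool_rot: [0.803, 0.596, 0.0, 0.0]
ft_force: [-0.3, -0.2, -0.3]
grip_width: 0.0002
grasp_force: 0.0
```

>>> carry_out(
  plan=[
    {"dx": 0,"dy": -2,"dz": 5,"twist": 0,"fingers": 1},
    {"dx": 0,"dy": -5,"dz": 10,"twist": 0,"fingers": 1},
    {"dx": 0,"dy": -9,"dz": 15,"twist": 0,"fingers": 1},
    {"dx": 0,"dy": -13,"dz": 20,"twist": 0,"fingers": 1},
    {"dx": 0,"dy": -17,"dz": 26,"twist": 0,"fingers": 1},
  ],
)

```text
clock: 2.7
eef_pos: [0.5306, -0.1788, 0.2104]
tool_rot: [0.802, 0.597, 0.0, 0.0]
ft_force: [-0.8, -0.1, 1.7]
grip_width: 0.0
grasp_force: 0.5
```

```bash
python3 -c "
from g import *
go('t.4',(-.034,0,.184))"
```

```text
2.7 [ 0.5306 -0.1788  0.2104] yaw 73.3 F [-0.78 -0.07  1.68] w 0.0 j [-0.33  0.37  0.13  1.33  0.    1.54]
t.4 [  1.3 -17.4  26.4]
```

Contact shows as expected, about 1.7 N up.

>>> carry_out(
  plan=[
    {"dx": 0,"dy": -4,"dz": 5,"twist": 0,"fingers": 1},
    {"dx": 0,"dy": -8,"dz": 10,"twist": 0,"fingers": 1},
    {"dx": 0,"dy": -11,"dz": 15,"twist": 0,"fingers": 1},
    {"dx": 0,"dy": -14,"dz": 20,"twist": 0,"fingers": 1},
    {"dx": 0,"dy": -17,"dz": 26,"twist": 0,"fingers": 1},
  ],
)

```text
clock: 3.12
eef_pos: [0.5144, -0.1739, 0.184]
tool_rot: [0.802, 0.597, 0.0, 0.0]
ft_force: [-0.3, 0.1, 1.1]
grip_width: -0.0
grasp_force: 0.4
```

>>> carry_out(
  plan=[
    {"dx": 0,"dy": -3,"dz": 5,"twist": 0,"fingers": 1},
    {"dx": 0,"dy": -6,"dz": 11,"twist": 0,"fingers": 1},
    {"dx": 0,"dy": -8,"dz": 17,"twist": 0,"fingers": 1},
    {"dx": 0,"dy": -10,"dz": 23,"twist": 0,"fingers": 1},
    {"dx": 0,"dy": -12,"dz": 29,"twist": 0,"fingers": 1},
  ],
)

```text
clock: 3.53
eef_pos: [0.5028, -0.1705, 0.1546]
tool_rot: [0.802, 0.597, -0.0, -0.0]
ft_force: [0.3, -0.3, -0.5]
grip_width: -0.0
grasp_force: 0.4
```

```bash
python3 - <<'E'
from g import *
go('t.07',(-.051,0,.135))
from workcell import camera
import cv2
b=camera("scene")["image"][100:245,260:430,::-1]
cv2.imwrite("pics/p2.png",cv2.resize(b,None,fx=4,fy=4,interpolation=cv2.INTER_CUBIC))
E
```

```text
3.53 [ 0.5028 -0.1705  0.1546] yaw 73.3 F [ 0.35 -0.29 -0.48] w -0.0 j [-0.33  0.35 -0.05  1.17  0.    1.54]
t.07 [ 1.2 -5.4 19.6]
```

View pics/p2.png

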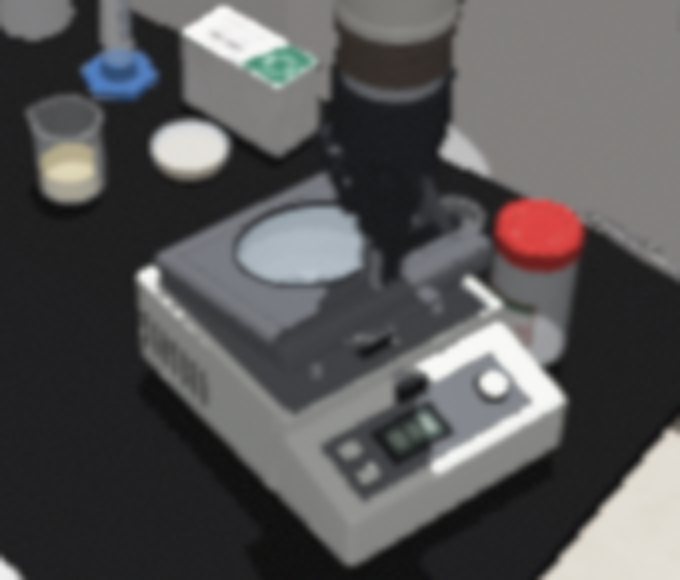

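The lid is nearly shut, with the fingertips at (385,280) near its front middle, and nothing else has moved. Continuing more slowly.

>>> carry_out(
  plan=[
    {"dx": 0,"dy": -1,"dz": 4,"twist": 0,"fingers": 1},
    {"dx": 0,"dy": -2,"dz": 8,"twist": 0,"fingers": 1},
    {"dx": 0,"dy": -3,"dz": 12,"twist": 0,"fingers": 1},
    {"dx": 0,"dy": -4,"dz": 16,"twist": 0,"fingers": 1},
    {"dx": 0,"dy": -5,"dz": 20,"twist": 0,"fingers": 1},
  ],
)

```text
clock: 4.0
eef_pos: [0.4984, -0.1692, 0.135]
tool_rot: [0.802, 0.597, 0.0, 0.0]
ft_force: [-0.5, 0.5, 3.0]
grip_width: 0.0001
grasp_force: 1.6
```

>>> carry_out(
  plan=[
    {"dx": 0,"dy": 0,"dz": 1,"twist": 0,"fingers": 1},
    {"dx": 0,"dy": 0,"dz": 2,"twist": 0,"fingers": 1},
    {"dx": 0,"dy": 0,"dz": 3,"twist": 0,"fingers": 1},
    {"dx": 0,"dy": 0,"dz": 4,"twist": 0,"fingers": 1},
    {"dx": 0,"dy": 0,"dz": 5,"twist": 0,"fingers": 1},
  ],
)

```text
clock: 4.42
eef_pos: [0.4979, -0.169, 0.131]
tool_rot: [0.802, 0.597, -0.0, -0.0]
ft_force: [-3.4, 0.3, 5.7]
grip_width: -0.0003
grasp_force: 2.8
```

>>> carry_out(
  plan=[
    {"dx": 0,"dy": 0,"dz": 1,"twist": 0,"fingers": 1},
    {"dx": 0,"dy": 0,"dz": 2,"twist": 0,"fingers": 1},
    {"dx": 0,"dy": 0,"dz": 3,"twist": 0,"fingers": 1},
    {"dx": 0,"dy": 0,"dz": 4,"twist": 0,"fingers": 1},
    {"dx": 0,"dy": 0,"dz": 4,"twist": 0,"fingers": 1},
  ],
)

```text
clock: 4.83
eef_pos: [0.4983, -0.1691, 0.1261]
tool_rot: [0.802, 0.597, -0.0, -0.0]
ft_force: [-1.1, -0.3, 1.9]
grip_width: -0.0002
grasp_force: 0.8
```

>>> carry_out(
  plan=[
    {"dx": 0,"dy": 0,"dz": 1,"twist": 0,"fingers": 1},
    {"dx": 0,"dy": 0,"dz": 2,"twist": 0,"fingers": 1},
    {"dx": 0,"dy": 0,"dz": 3,"twist": 0,"fingers": 1},
    {"dx": 0,"dy": 0,"dz": 3,"twist": 0,"fingers": 1},
    {"dx": 0,"dy": 0,"dz": 3,"twist": 0,"fingers": 1},
  ],
)

```text
clock: 5.25
eef_pos: [0.4986, -0.1692, 0.124]
tool_rot: [0.802, 0.597, 0.0, 0.0]
ft_force: [-1.9, 1.2, 6.1]
grip_width: -0.0
grasp_force: 3.4
```

>>> carry_out(
  plan=[
    {"dx": 0,"dy": 0,"dz": 1,"twist": 0,"fingers": 1},
    {"dx": 0,"dy": 0,"dz": 2,"twist": 0,"fingers": 1},
    {"dx": 0,"dy": 0,"dz": 2,"twist": 0,"fingers": 1},
    {"dx": 0,"dy": 0,"dz": 2,"twist": 0,"fingers": 1},
    {"dx": 0,"dy": 0,"dz": 2,"twist": 0,"fingers": 1},
  ],
)

```text
clock: 5.67
eef_pos: [0.4986, -0.1692, 0.1238]
tool_rot: [0.802, 0.597, 0.001, 0.001]
ft_force: [-5.7, 1.9, 18.2]
grip_width: -0.0001
grasp_force: 8.5
```

The lid has bottomed out at 18 N. I'll lift off straight up and look.

>>> carry_out(
  plan=[
    {"dx": 0,"dy": 0,"dz": -8,"twist": 0,"fingers": 1},
    {"dx": 0,"dy": 0,"dz": -20,"twist": 0,"fingers": 1},
    {"dx": 0,"dy": 0,"dz": -40,"twist": 0,"fingers": 1},
    {"dx": 0,"dy": 0,"dz": -70,"twist": 0,"fingers": 1},
    {"dx": 0,"dy": 0,"dz": -70,"twist": 0,"fingers": 1},
  ],
)

```text
clock: 6.08
eef_pos: [0.5017, -0.1702, 0.1965]
tool_rot: [0.802, 0.597, 0.003, 0.004]
ft_force: [1.0, -0.8, 0.8]
grip_width: 0.0001
grasp_force: 0.0
```

```bash
python3 - <<'E'
from g import *
go('abovekey',(-.113,-.052,.14))
from workcell import camera
import cv2
b=camera("scene")["image"][100:245,260:430,::-1]
cv2.imwrite("pics/p3.png",cv2.resize(b,None,fx=4,fy=4,interpolation=cv2.INTER_CUBIC))
for t in(0.01,.07):print(t,[np.round((proj('scene',W(lidpt(.158,.02,y,t)))[0]-(260,100))*4) for y in(.089,-.089)])
E
```

```text
6.08 [ 0.5017 -0.1702  0.1965] yaw 73.3 F [ 1.01 -0.81  0.8 ] w 0.0001 j [-0.33  0.31  0.01  1.26  0.    1.54]
abovekey [-51.3 -66.3  55.9]
0.01 [array([293., 389.]), array([500., 277.])]
0.07 [array([291., 378.]), array([500., 265.])]
```

View pics/p3.png

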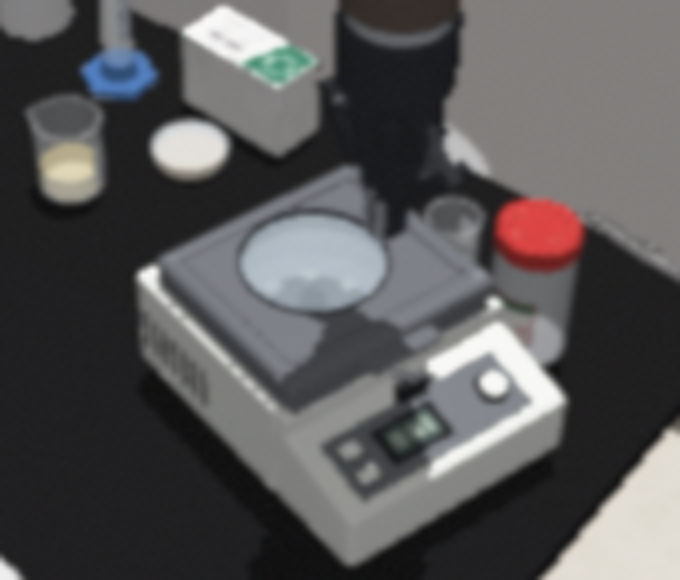

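The lid's front edge now lies flat along (290,405)–(490,290), and the key is unmoved at (493,383). Next I'll move over the start key and twist, so the wide side of the fingers faces away from the lid.

>>> carry_out(
  plan=[
    {"dx": -17,"dy": -22,"dz": 0,"twist": 7,"fingers": 1},
    {"dx": -34,"dy": -44,"dz": 0,"twist": 14,"fingers": 1},
    {"dx": -51,"dy": -66,"dz": 0,"twist": 21,"fingers": 1},
    {"dx": -51,"dy": -66,"dz": 0,"twist": 28,"fingers": 1},
    {"dx": -51,"dy": -66,"dz": 0,"twist": 35,"fingers": 1},
  ],
)

```text
clock: 6.55
eef_pos: [0.4187, -0.1992, 0.1903]
tool_rot: [0.946, 0.324, -0.001, -0.001]
ft_force: [0.6, -0.1, 0.7]
grip_width: -0.0003
grasp_force: 0.0
```

>>> carry_out(
  plan=[
    {"dx": 0,"dy": 0,"dz": 0,"twist": 7,"fingers": 1},
    {"dx": 0,"dy": 0,"dz": 10,"twist": 14,"fingers": 1},
    {"dx": 0,"dy": 0,"dz": 25,"twist": 21,"fingers": 1},
    {"dx": 0,"dy": 0,"dz": 40,"twist": 28,"fingers": 1},
    {"dx": 0,"dy": 0,"dz": 55,"twist": 35,"fingers": 1},
  ],
)

```text
clock: 6.97
eef_pos: [0.4202, -0.1988, 0.1347]
tool_rot: [1.0, 0.025, -0.0, -0.0]
ft_force: [0.8, 0.5, 0.5]
grip_width: -0.0003
grasp_force: 0.0
```

```bash
python3 - <<'E'
from g import *
go('key',(-.113,-.052,.0845))
E
```

```text
6.97 [ 0.4202 -0.1988  0.1347] yaw 2.9 F [0.79 0.51 0.5 ] w -0.0003 j [-0.44  0.24 -0.26  1.07  0.    2.65]
key [ 3.8  1.8 50.2]
```

>>> carry_out(
  plan=[
    {"dx": 3,"dy": 2,"dz": 10,"twist": 0,"fingers": 1},
    {"dx": 3,"dy": 2,"dz": 20,"twist": 0,"fingers": 1},
    {"dx": 3,"dy": 2,"dz": 30,"twist": 0,"fingers": 1},
    {"dx": 3,"dy": 2,"dz": 40,"twist": 0,"fingers": 1},
    {"dx": 3,"dy": 2,"dz": 44,"twist": 0,"fingers": 1},
  ],
)

```text
clock: 7.38
eef_pos: [0.4228, -0.2004, 0.0904]
tool_rot: [1.0, 0.03, -0.001, -0.001]
ft_force: [1.1, -0.0, -0.3]
grip_width: 0.0001
grasp_force: 0.0
```

```bash
python3 - <<'E'
from g import *
go('key',(-.113,-.052,.0845))
from workcell import camera
import cv2
b=camera("scene")["image"][140:245,290:420,::-1]
cv2.imwrite("pics/p4.png",cv2.resize(b,None,fx=5,fy=5,interpolation=cv2.INTER_CUBIC))
E
```

```text
7.38 [ 0.4228 -0.2004  0.0904] yaw 3.4 F [ 1.12 -0.01 -0.28] w 0.0001 j [-0.44  0.3  -0.31  0.96 -0.    2.64]
key [1.2 0.1 5.8]
```

View pics/p4.png

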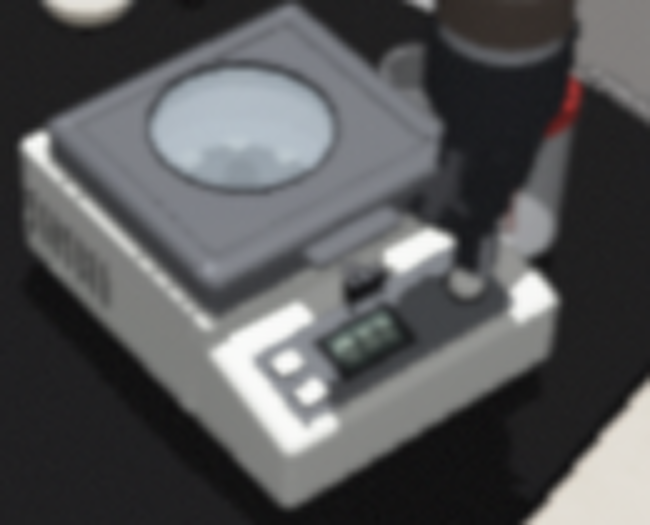

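The fingertips at (475,270) are directly over the key at (467,287), and the lid is shut. I'll press now.

>>> carry_out(
  plan=[
    {"dx": 0,"dy": 0,"dz": 2,"twist": 0,"fingers": 1},
    {"dx": 0,"dy": 0,"dz": 4,"twist": 0,"fingers": 1},
    {"dx": 0,"dy": 0,"dz": 5,"twist": 0,"fingers": 1},
    {"dx": 0,"dy": 0,"dz": 6,"twist": 0,"fingers": 1},
    {"dx": 0,"dy": 0,"dz": 7,"twist": 0,"fingers": 1},
  ],
)

```text
clock: 7.85
eef_pos: [0.4238, -0.2009, 0.0856]
tool_rot: [1.0, 0.029, 0.0, 0.0]
ft_force: [-0.3, 0.3, -0.9]
grip_width: 0.0001
grasp_force: 0.0
```

>>> carry_out(
  plan=[
    {"dx": 0,"dy": 0,"dz": 1,"twist": 0,"fingers": 1},
    {"dx": 0,"dy": 0,"dz": 2,"twist": 0,"fingers": 1},
    {"dx": 0,"dy": 0,"dz": 3,"twist": 0,"fingers": 1},
    {"dx": 0,"dy": 0,"dz": 3,"twist": 0,"fingers": 1},
    {"dx": 0,"dy": 0,"dz": 3,"twist": 0,"fingers": 1},
  ],
)

```text
clock: 8.27
eef_pos: [0.424, -0.201, 0.0827]
tool_rot: [1.0, 0.029, 0.001, 0.0]
ft_force: [0.2, 0.5, 1.9]
grip_width: -0.0003
grasp_force: 1.1
```

>>> carry_out(
  plan=[
    {"dx": 0,"dy": 0,"dz": 1,"twist": 0,"fingers": 1},
    {"dx": 0,"dy": 0,"dz": 2,"twist": 0,"fingers": 1},
    {"dx": 0,"dy": 0,"dz": 2,"twist": 0,"fingers": 1},
    {"dx": 0,"dy": 0,"dz": 2,"twist": 0,"fingers": 1},
    {"dx": 0,"dy": 0,"dz": 2,"twist": 0,"fingers": 1},
  ],
)

```text
clock: 8.68
eef_pos: [0.4241, -0.201, 0.0806]
tool_rot: [1.0, 0.029, 0.001, 0.0]
ft_force: [1.7, -0.7, 3.4]
grip_width: 0.0001
grasp_force: 1.6
```

>>> carry_out(
  plan=[
    {"dx": 0,"dy": 0,"dz": 1,"twist": 0,"fingers": 1},
    {"dx": 0,"dy": 0,"dz": 2,"twist": 0,"fingers": 1},
    {"dx": 0,"dy": 0,"dz": 2,"twist": 0,"fingers": 1},
    {"dx": 0,"dy": 0,"dz": 2,"twist": 0,"fingers": 1},
    {"dx": 0,"dy": 0,"dz": 2,"twist": 0,"fingers": 1},
  ],
)

```text
clock: 9.1
eef_pos: [0.4242, -0.2011, 0.0795]
tool_rot: [1.0, 0.029, 0.001, 0.001]
ft_force: [0.2, 0.3, 11.7]
grip_width: -0.0003
grasp_force: 5.4
```

The key has bottomed: about 4 mm of travel, with the force jumping to 12 N. Releasing.

>>> carry_out(
  plan=[
    {"dx": 0,"dy": 0,"dz": -4,"twist": 0,"fingers": 1},
    {"dx": 0,"dy": 0,"dz": -15,"twist": 0,"fingers": 1},
    {"dx": 0,"dy": 0,"dz": -40,"twist": 0,"fingers": 1},
    {"dx": 0,"dy": 0,"dz": -75,"twist": 0,"fingers": 1},
    {"dx": 0,"dy": 0,"dz": -110,"twist": 0,"fingers": 1},
  ],
)

```text
clock: 9.52
eef_pos: [0.4209, -0.1997, 0.1874]
tool_rot: [1.0, 0.028, -0.003, -0.002]
ft_force: [0.8, -0.5, -0.2]
grip_width: -0.0003
grasp_force: 0.0
```

```bash
python3 - <<'E'
from g import *
from workcell import camera
import cv2
b=camera("scene")["image"][140:245,290:420,::-1]
cv2.imwrite("pics/p5.png",cv2.resize(b,None,fx=5,fy=5,interpolation=cv2.INTER_CUBIC))
E
```

```text
9.52 [ 0.4209 -0.1997  0.1874] yaw 3.3 F [ 0.76 -0.5  -0.24] w -0.0003 j [-0.44  0.2  -0.16  1.22 -0.    2.64]
```

View pics/p5.png

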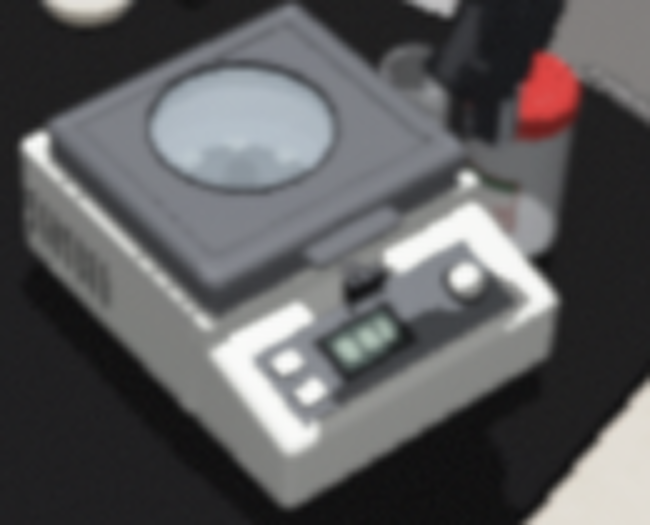

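The key is back out at (467,278), the lid is shut and the centrifuge has not moved. Handing in.

```bash
python3 -c "
from workcell import job_done
print(job_done())"
```

```text
the job is handed in; nothing more can be done
None
```

I handed the job in at about 9.5 s of the 48 s allowed: the lid is shut on its catch, the start key was pressed fully in and came back out, and the last picture showed the centrifuge unmoved; the hand-in gave no verdict.

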